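# Clamp the bead display rack and fill it

## Task

Set up the shell-and-bead stall's display: stand the empty wooden rack in the bay of the clamp station, between the two wooden stop blocks and the orange pad, and squeeze the clamp's orange trigger again and again until the pad holds the rack firmly against both stops with its spring pushed in at least half-way; advance the pad only with the trigger, never by pushing on the bar or pad. Then seat every bead tub that is there upright and fully home in a tapered socket of its own in the clamped rack, any tub in any socket, and leave the coral, the glue bottle and the bead box where they are.

Things in the scene. Friction and masses are not known exactly. Their poses are not given: they have to be found in the camera images.
- bay (a point): Fixed clamp station: middle of the bay's plywood floor, 8 mm above the table. z up, +x towards the clamp, y along the bay. Two wooden stop blocks (50 mm wide, centred at y = +-95 mm) have faces at x = -35 mm and stand 32 mm above the floor. The rack is home touching both: its middle at x = 0, y = 0 (within 30 mm), its long axis along y. Set down a few mm off the stops it gets pushed home.
- pad_face (a point): Centre of the orange clamp pad's face (60 mm wide in y, 22 mm high, just above the bay floor), which faces the stops and moves towards them. Its bay x is 80 mm - jaw_bar + jaw_pad. Axes as for bay.
- clamp_handle (a point): Centre of the clamp's fixed black upright handle (14 mm thick in x, 30 mm wide in y), 117 mm above the table, 23 mm below its top. Axes as for bay. The blue housing's top is 47 mm below. The orange trigger stands 19 to 45 mm before it (-x). Pinch both from above, closing along x; the handle does not give, so the fingers' middle must end 10 mm to the -x side of this point (or start there).
- roller (a point): Axis of the trigger's top roller (14 mm across, 32 mm long in y), level with clamp_handle and on its -x side: 38 mm from it when free, 20 mm when fully squeezed. Trigger and handle together measure 52 mm over their outsides when free, 34 mm when fully squeezed. Let it spring right back before the next squeeze.
- trigger (a joint): Angle of the trigger, rad: 0 when free, 0.32 when fully squeezed (18 mm of travel at the roller, about 10 N there, up to 18 N once the pad presses). A spring returns it. Each full squeeze and full release advances the toothed bar by one tooth of 6 mm (the first may differ by a few mm); part strokes may not advance it.
- jaw_bar (a joint): Advance of the toothed steel bar with its pad towards the stops, m: 0 fully back, 0.062 at most. It stays where it is left; there is no release.
- jaw_pad (a joint): How far the spring of the orange pad is pushed in, m: 0 when the pad touches nothing, 0.011 at its end stop (1200 N/m). Half-way or more is firm; one tooth is 6 mm, so stop squeezing once it is past 5.5 mm.
- rack_grip (a point): The loose display rack (0.55 kg): a plank 70 mm (own x) by 296 mm (own y) by 24 mm, with a dark upright handle slab in its middle, 16 mm thick in x, 40 mm wide in y, its top 98 mm above the underside. This point is in the slab, 75 mm above the underside. Four terracotta tapered sockets stand on it at own y = -116, -52, 52, 116 mm. A half turn changes nothing.
- socket0 (a point): Centre of the mouth of the rack's socket 0, 48 mm above the rack's underside: a tapered cup 24 mm deep, outer diameter 60 mm and inner diameter 52 mm at the mouth, narrowing to 39 mm at its floor. A tub in it centres itself; when fully home the tub's middle is 8 mm above this point. z up along the socket.
- socket1 (a point): Centre of the mouth of the rack's socket 1, 48 mm above the rack's underside: a tapered cup 24 mm deep, outer diameter 60 mm and inner diameter 52 mm at the mouth, narrowing to 39 mm at its floor. A tub in it centres itself; when fully home the tub's middle is 8 mm above this point. z up along the socket.
- socket2 (a point): Centre of the mouth of the rack's socket 2, 48 mm above the rack's underside: a tapered cup 24 mm deep, outer diameter 60 mm and inner diameter 52 mm at the mouth, narrowing to 39 mm at its floor. A tub in it centres itself; when fully home the tub's middle is 8 mm above this point. z up along the socket.
- socket3 (a point): Centre of the mouth of the rack's socket 3, 48 mm above the rack's underside: a tapered cup 24 mm deep, outer diameter 60 mm and inner diameter 52 mm at the mouth, narrowing to 39 mm at its floor. A tub in it centres itself; when fully home the tub's middle is 8 mm above this point. z up along the socket.
- tub0_mid (a point): Middle (31 mm above its underside) of a round bead tub with a red tapered foot and a white upper part with a red band and button, 62 mm high, 0.12 kg: weighted foot 40 mm across at the underside, widening to 54 mm 26 mm up, then straight, 54 mm across, to the lid. z up. Stands at first on a blue mat 4 mm thick. May be absent.
- tub1_mid (a point): Middle (31 mm above its underside) of a round bead tub with a yellow tapered foot and a white upper part with a yellow band and button, 62 mm high, 0.12 kg: weighted foot 40 mm across at the underside, widening to 54 mm 26 mm up, then straight, 54 mm across, to the lid. z up. Stands at first on a blue mat 4 mm thick. May be absent.
- tub2_mid (a point): Middle (31 mm above its underside) of a round bead tub with a green tapered foot and a white upper part with a green band and button, 62 mm high, 0.12 kg: weighted foot 40 mm across at the underside, widening to 54 mm 26 mm up, then straight, 54 mm across, to the lid. z up. Stands at first on a blue mat 4 mm thick. May be absent.
- tub3_mid (a point): Middle (31 mm above its underside) of a round bead tub with a blue tapered foot and a white upper part with a blue band and button, 62 mm high, 0.12 kg: weighted foot 40 mm across at the underside, widening to 54 mm 26 mm up, then straight, 54 mm across, to the lid. z up. Stands at first on a blue mat 4 mm thick. May be absent.
- coral: Bystander: lump of white coral, about 70 x 50 x 70 mm. Origin under its middle. Leave alone.
- glue: Bystander: yellow glue bottle with a red cap, 44 mm across, 110 mm high. Origin under its middle. Leave alone.
- beadbox: Bystander: clear open box of beads, 60 x 110 x 25 mm. Origin under its middle. Leave alone.
Mind the look-alikes: they are no part of the job. What is shaped like the part that bears tub2_mid but black, pink or purple is not meant.

How it is judged:
By the outcome, as a careful person would: the job done as asked, in the order asked, and still so for the second after the job is handed in, with the robot touching nothing.
Of tub0, tub1, tub2, tub3 only 2 to 4 are there at a start; the rules pass over those that are not, and their reading is None.
At some moment in a run one of tub0, tub1, tub2, tub3 may be knocked a few centimetres aside while the robot is not near it.
It also fails if it takes over 210 s, if anything falls off the work surface, if the arm or the gripper's body presses on something with over 40 N, if the wrist force passes 120 N, or if a joint passes its speed limit or range.

## Robot

A 6-joint arm with a two-finger parallel gripper is mounted at the origin on the work surface. World frame = base frame: x ahead of the robot, y to its left, z up, the work surface at z = 0. Lengths are in m, angles in rad, forces in N, time in s.
With the tool pointing down it reaches from about 0.3 to 0.775 m from the base axis. Payload 14.6 kg.
Tool frame: the origin (TCP) lies midway between the tips of the shut fingers; the grasp point (between the pads) lies 19 mm behind it (ctrl.tcp_to_grasp is the z of the grasp point in the tool frame, in m); z points along the fingers, y is the line along which they close (so a half turn about z gives the same grasp; the last joint's range is limited). The gripper opens to 94 mm and grips with 3 to 60 N. Pads are 16 mm wide; open, the fingers measure 119 mm over their backs; the gripper's body (75 mm by 177 mm) begins 78 mm behind the grasp point.
Start: joints at [-1.184, 0.3, 1.521, -0, 1.321, -0.067], TCP at [0.241, -0.494, 0.205] pointing down, gripper open.
Joint ranges: [-3.03, 3.03], [-0.79, 2.21], [0.23, 2.52], [-1.04, 4.18], [0, 3.07], [-2.55, 2.55]. Speed limits (rad/s): [2.22, 2.22, 2.57, 3.14, 3.14, 3.14].

## Interface

Orientations are given as [roll, pitch, yaw] about the fixed x, y, z axes, in that order (R = Rz(yaw) Ry(pitch) Rx(roll)).
In Python, from station import monitor, camera, ctrl gives the robot as it stands.
- The arm moves only by the tool apply_moves, never from a script. Its argument "plan" is one flat list of numbers, 4 for each row, row after row: the shift along the tool's x, y, z in mm, then the turn about the tool's z in rad. In form: [dx, dy, dz, spin, dx, dy, dz, spin, ...]. A call has 1 to 20 rows; each row shifts and turns the commanded pose from where the row before left it, along the tool's axes as they then stand; what a row does not reach is not made up. A row lasts 1/10 s, in which the tool goes at most 50 mm and 8.59 degrees, less where a joint would pass 70% of its speed; a pose out of reach is approached as far as the arm can. A call is refused whole if a number of a shift passes 50 or a number of a turn 0.15, either way. A call with a gripper value outside its range is refused whole. "hand" is the gripper command: -1 is shut, 1 is fully open, values between are in proportion, set as the call begins (left out, the last holds). The fingers move at their own pace and stop on an object; "squeeze" is the grip in N (left out, the last holds). Time passes only in rows, so rows that do not move let the fingers close. It gives the time, the measured TCP pose, the force, the opening and the grip force at its end, in the units of the state.
- monitor.get_obs(): the state, without advancing time (a new reading comes with each control period).
- camera(name): name is "scene" or "top" or "wrist"; returns a dict with "image" (420x560x3 uint8, red, green, blue), "range_z" (420x560 float32, m along the optical axis (not along the pixel's ray), 0 where there is no reading), "mtx" (3x3 intrinsics, pixels), "distortion" ([k1, k2, p1, p2, k3] as OpenCV has them; the pictures are not rectified), "rvec" (rotation vector, rad) and "tvec" (3), from world to camera coordinates, as OpenCV has them. Camera axes: x right, y down, z forward; pixel columns grow to the right and rows downward; lengths in m; the calibration is good to about 2 mm. A picture is of the moment at which its call begins.
- ctrl.hand_in(): hands the job in; it is judged then, once.
The state is a dict: "time_s": time; "qpos": joint angles; "joint_vel": joint speeds; "tau": joint torques, N m; "ee_pos": TCP position; "eef_rot": TCP orientation; "force": force on the tool from outside, world axes, zero at the start; "moment": the same for the moment, N m; "grip_width": finger opening in m; "grip_force": force on a finger pad.
Only numpy, scipy, OpenCV 4.12 (cv2) and the standard library are available. Lean on these libraries where they do the work, as an engineer would, in place of code of your own. Each camera call takes 0.05 s, during which the arm holds its last target. There are 200 camera calls.

## Working session

There is one attempt and no reset: what is moved stays moved. The work goes in short steps, Python scripts to look and compute and a tool call to move; the robot and the scene stay as the last step left them, time stands still between calls to the robot, and variables do not carry over. Pictures are saved under pics/ and viewed, at most 14 in all, crops included, and the job is handed in when it is done.

Besides the shell and the picture viewer there is one more tool, called in YAML: its name, and indented under it one key for each argument. apply_moves: Moves the arm, as the interface text tells. Its arguments: {"type":"object","properties":{"plan":{"type":"array","items":{"type":"number"}},"hand":{"type":"number"},"squeeze":{"type":"number"}},"required":["plan"]}

```bash
ls; mkdir -p pics; python3 - <<'E'
from station import monitor,camera,ctrl
import cv2,numpy as np
o=monitor.get_obs();print({k:np.round(v,3).tolist() for k,v in o.items()},ctrl.tcp_to_grasp)
for n in("scene","top"):
    c=camera(n);cv2.imwrite(f"pics/{n}0.png",c["image"][...,::-1]);np.savez(f"{n}0.npz",**c)
    print(n,c["mtx"].round(1).tolist(),c["distortion"],c["rvec"],c["tvec"])
E
```

```text
pics
{'time_s': 0.0, 'qpos': [-1.184, 0.3, 1.522, -0.0, 1.321, -0.067], 'joint_vel': [0.003, 0.001, -0.001, 0.0, -0.0, -0.0], 'tau': [-0.0, -53.181, -35.274, 0.071, 0.024, -0.0], 'ee_pos': [0.241, -0.494, 0.205], 'eef_rot': [-3.14, -0.0, 0.454], 'force': [0.275, -0.11, -0.038], 'moment': [0.0, -0.021, -0.034], 'grip_force': 0.0, 'grip_width': 0.094} -0.0188
scene [[526.6, 0.0, 277.7], [0.0, 526.6, 204.5], [0.0, 0.0, 1.0]] [-0.17044686  0.          0.          0.          0.        ] [ 0.98682276  2.29277151 -1.21705264] [ 0.41175272 -0.16284234  2.01793727]
top [[384.2, 0.0, 282.6], [0.0, 384.2, 216.8], [0.0, 0.0, 1.0]] [-0.08093964  0.          0.          0.          0.        ] [ 2.1423323  -2.15301986  0.11937734] [0.02006438 0.59431658 1.26165679]
```

View pics/top0.png

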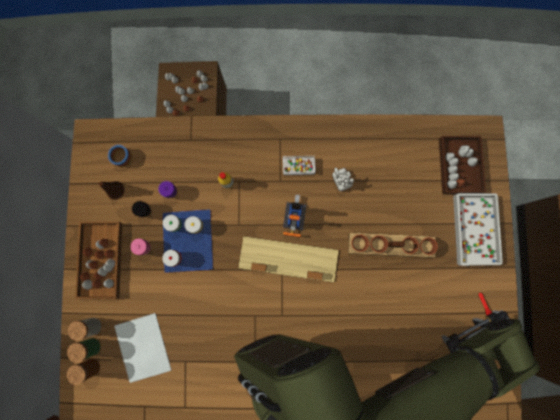

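View pics/scene0.png

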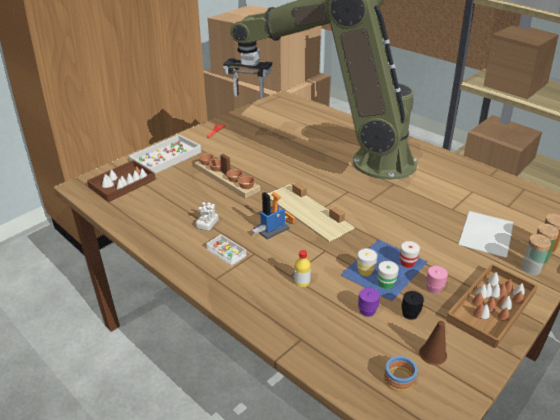

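The top view shows three tubs on the blue mat at (171,223), (193,225) and (171,258). In the scene view they are yellow (367,262), green (388,275) and red (410,255); the look-alikes are pink (437,279), black (412,305) and purple (369,301), all off the mat. There is no blue tub. The rack is at top (394,244), the bay board at (289,259) and the clamp at (294,215).

```bash
cat > h.py <<'E'
import cv2,numpy as np
from station import monitor,camera,ctrl
def cam(n,tag=None):
    c=camera(n)
    if tag: np.savez(f"{tag}.npz",**c); cv2.imwrite(f"pics/{tag}.png",c["image"][...,::-1])
    return c
def rays(c,uv):
    R=cv2.Rodrigues(np.array(c["rvec"]))[0];t=np.array(c["tvec"]).ravel()
    p=cv2.undistortPoints(np.float64(uv).reshape(-1,1,2),c["mtx"],c["distortion"]).reshape(-1,2)
    d=np.c_[p,np.ones(len(p))]@R
    return -R.T@t,d
def plane(c,uv,z):
    o,d=rays(c,uv); return o+d*((z-o[2])/d[:,2])[:,None]
def two(c1,uv1,c2,uv2):
    o1,d1=rays(c1,uv1);o2,d2=rays(c2,uv2);A=[];B=[]
    out=[]
    for a,b in zip(d1,d2):
        s=np.linalg.lstsq(np.c_[a,-b],o2-o1,rcond=None)[0]
        p,q=o1+a*s[0],o2+b*s[1]; out.append(np.r_[(p+q)/2,np.linalg.norm(p-q)])
    return np.array(out)
def cloud(c):
    v,u=np.mgrid[:420,:560];o,d=rays(c,np.c_[u.ravel(),v.ravel()])
    z=c["range_z"].ravel()[:,None];P=o+d*z;P[z[:,0]==0]=np.nan
    return P.reshape(420,560,3)
def project(c,P):
    return cv2.projectPoints(np.float64(P).reshape(-1,3),np.array(c["rvec"]),np.array(c["tvec"]),c["mtx"],c["distortion"])[0].reshape(-1,2)
def hsv(c): return cv2.cvtColor(c["image"],cv2.COLOR_RGB2HSV)
E
python3 - <<'E'
from h import *
T=np.load("top0.npz");S=np.load("scene0.npz");P=cloud(T);Q=cloud(S)
def at(P,u,v,r=2): return np.nanmedian(P[v-r:v+r+1,u-r:u+r+1].reshape(-1,3),0).round(3)
for n,u,v in[("tA",171,223),("tB",193,225),("tC",171,258),("board",270,250),("slab",398,244),("handle",297,201),("glue",224,180),("coral",343,178),("box",299,165),("pink",139,247),("black",141,209),("purple",167,189)]: print(n,at(P,u,v))
for n,u,v in[("yel",367,256),("grn",388,269),("red",410,248)]:print(n,at(Q,u,v))
im=T["image"][...,::-1]
cv2.imwrite("pics/crop1.png",cv2.resize(im[150:290,230:450],(800,509),interpolation=cv2.INTER_CUBIC))
E
```

```text
tA [0.572 0.389 0.067]
tB [0.565 0.315 0.067]
tC [0.456 0.386 0.066]
board [0.484 0.061 0.007]
slab [ 0.497 -0.354  0.096]
handle [ 0.651 -0.032  0.024]
glue [0.714 0.211 0.08 ]
coral [ 0.72  -0.186  0.069]
box [ 0.781 -0.041  0.01 ]
pink [0.492 0.498 0.063]
black [0.621 0.497 0.062]
purple [0.689 0.409 0.063]
yel [0.574 0.322 0.065]
grn [0.581 0.397 0.066]
red [0.462 0.393 0.066]
```

View pics/crop1.png

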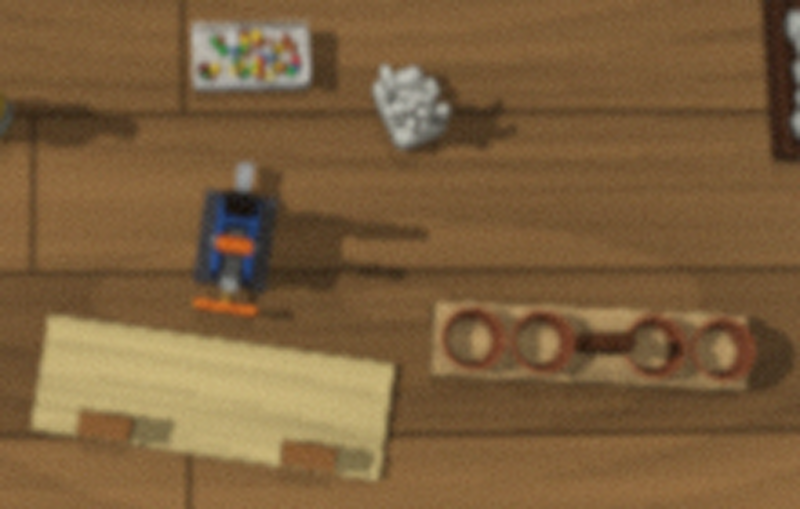

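The crop confirms the layout. The rack lies at crop (595,345) with its slab and four sockets. The bay board is at (215,395), with its stops on the robot side at (105,425) and (307,455). The orange pad is at (225,306) and the trigger roller at (235,243). The three mat tubs match yellow, green and red by position in both views. I'll turn the tool and go above the rack for a close look.

apply_moves:
  plan: [0, 0, -10, -0.14, 0, 0, -10, -0.14, 0, 0, -10, -0.14, 0, 0, -10, -0.14, 0, 0, -10, -0.14, 0, 0, -10, -0.14, 0, 0, -10, -0.14, 0, 0, -10, -0.14, 17, 30, 0, 0, 17, 30, 0, 0, 17, 30, 0, 0, 17, 30, 0, 0, 17, 30, 0, 0, 17, 30, 0, 0, 17, 30, 0, 0, 17, 30, 0, 0, 0, 0, 0, 0, 0, 0, 0, 0]
  hand: 1

```text
time_s: 1.9
ee_pos: [0.4808, -0.3573, 0.2849]
eef_rot: [-3.141, -0.001, 1.575]
force: [-1.2, 0.3, 0.1]
grip_width: 0.094
grip_force: 0.0
```

```bash
python3 - <<'E'
from h import *
c=cam("wrist","w1")
o,_=rays(c,[[280,210]]);print("campos",o, monitor.get_obs()["ee_pos"],monitor.get_obs()["eef_rot"])
print(plane(c,[[0,0],[559,0],[0,419],[559,419]],0.05).round(3))
E
```

```text
campos [ 0.4790888  -0.27846106  0.46484915] [ 0.48034514 -0.35776248  0.28510737] [-3.14098837e+00 -3.20243705e-04  1.57388847e+00]
[[ 0.177 -0.159  0.05 ]
 [ 0.781 -0.158  0.05 ]
 [ 0.056 -0.725  0.05 ]
 [ 0.905 -0.722  0.05 ]]
```

View pics/w1.png

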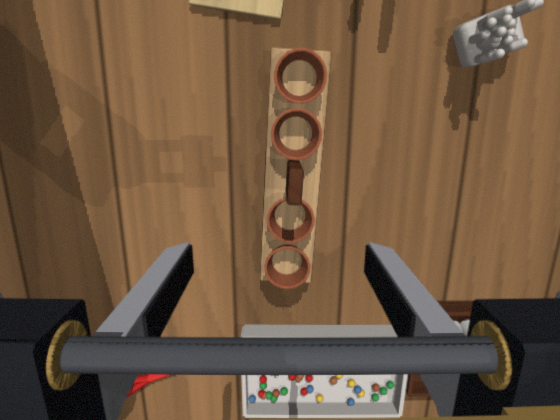

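The wrist view shows the rack upright in one piece: four socket mouths at (300,76), (297,133), (291,219) and (288,267), with the slab top near (295,163).

```bash
cat > rack.py <<'E'
from h import *
def fit_rack(c,box,zt):
    """slab top: dark points near height zt inside box (x0,x1,y0,y1)"""
    P=cloud(c);x,y,z=P[...,0],P[...,1],P[...,2]
    m=(x>box[0])&(x<box[1])&(y>box[2])&(y<box[3])&(abs(z-zt)<.008)
    p=P[m];r=cv2.minAreaRect((p[:,:2]*1000).astype(np.float32))
    return r,np.median(p[:,2]),len(p)
def rings(c,box,zt):
    P=cloud(c);x,y,z=P[...,0],P[...,1],P[...,2];H=hsv(c)
    m=(x>box[0])&(x<box[1])&(y>box[2])&(y<box[3])&(abs(z-zt)<.005)
    out=[]
    n,l,s,ce=cv2.connectedComponentsWithStats(m.astype(np.uint8))
    for i in range(1,n):
        if s[i,4]<60: continue
        p=P[l==i];(a,b),r=cv2.minEnclosingCircle((p[:,:2]*1000).astype(np.float32))
        out.append((round(a,1),round(b,1),round(r,1),round(float(np.median(p[:,2]))*1000,1)))
    return out
E
python3 - <<'E'
from rack import *
c=np.load("w1.npz");T=np.load("top0.npz")
for n,k in(("w",c),("t",T)):
    b=(.42,.56,-.55,-.2)
    print(n,fit_rack(k,b,.098)); print(rings(k,b,.048))
    P=cloud(k);print("plank z",np.nanmedian(P[...,2][(P[...,0]>.45)&(P[...,0]<.54)&(P[...,1]>-.5)&(P[...,1]<-.2)&(P[...,2]>.012)&(P[...,2]<.035)]))
# two-view slab top by dark mask centroid
def slab(k,P):
    m=(abs(P[...,2]-.098)<.01)&(P[...,0]>.45)&(P[...,0]<.55)&(P[...,1]>-.4)&(P[...,1]<-.3)
    v,u=np.nonzero(m);return [[u.mean(),v.mean()]]
a,b=slab(c,cloud(c)),slab(T,cloud(T));print(a,b,two(c,a,T,b))
E
```

```text
w (((496.15252685546875, -355.22882080078125), (40.25190734863281, 15.987716674804688), 86.77400970458984), np.float64(0.09842488143203762), 562)
[(502.5, -238.9, 29.8, 48.1), (499.0, -303.2, 29.8, 48.3), (493.3, -407.2, 29.8, 48.1), (489.9, -470.2, 29.7, 47.8)]
plank z 0.024825519765945936
t (((499.81585693359375, -353.7583923339844), (39.44807434082031, 13.499715805053711), 89.74173736572266), np.float64(0.09644578912181156), 63)
[(505.3, -239.8, 29.8, 46.7)]
plank z 0.02360102778030182
[[np.float64(294.86491228070173), np.float64(185.90350877192984)]] [[np.float64(397.7391304347826), np.float64(243.15942028985506)]] [[ 0.49803621 -0.35533702  0.08973309  0.00339414]]
```

Slab top is at (496,-355) mm, z 98 mm; the mouths are at 48 mm and the plank at 25 mm, all as described. Rack yaw is -0.054, so I'll descend and grip.

apply_moves:
  plan: [2, 5, 0, 0.06, 1, 6, 0, 0, 0, 5, 0, 0, 0, 0, 25, 0, 0, 0, 25, 0, 0, 0, 25, 0, 0, 0, 25, 0, 0, 0, 25, 0, 0, 0, 25, 0, 0, 0, 25, 0, 0, 0, 20, 0, 0, 0, 15, 0, 0, 0, 10, 0, 0, 0, 8, 0, 0, 0, 0, 0, 0, 0, 0, 0]
  hand: 1

```text
time_s: 3.55
ee_pos: [0.497, -0.3555, 0.0581]
eef_rot: [3.141, 0.001, 1.514]
force: [-1.0, 0.0, 0.1]
grip_width: 0.0939
grip_force: 0.0
```

apply_moves:
  plan: [0, 0, 0, 0, 0, 0, 0, 0, 0, 0, 0, 0, 0, 0, 0, 0, 0, 0, 0, 0, 0, 0, 0, 0, 0, 0, 0, 0, 0, 0, 0, 0]
  hand: -1
  squeeze: 50

```text
time_s: 4.35
ee_pos: [0.4967, -0.3552, 0.0574]
eef_rot: [-3.142, -0.0, 1.514]
force: [0.1, 0.3, -0.2]
grip_width: 0.0336
grip_force: 0.0
```

apply_moves:
  plan: [0, 0, -5, 0, 0, 0, -10, 0, 0, 0, -15, 0, 0, 0, -20, 0, 0, 0, -20, 0, 0, 0, -20, 0, 0, 0, -20, 0, 0, 0, -20, 0, 0, 0, -10, 0, 0, 0, 0, 0, 0, 0, 0, 0, 0, 0, 0, 0]

```text
time_s: 5.55
ee_pos: [0.4963, -0.3549, 0.1962]
eef_rot: [-3.14, -0.001, 1.514]
force: [0.1, -0.3, -5.7]
grip_width: 0.0158
grip_force: 50.0
```

```bash
python3 - <<'E'
from h import *
c=cam("wrist","w2");T=cam("top","top1");S=cam("scene","scene1")
P=cloud(c);o=monitor.get_obs();print(o["ee_pos"],o["eef_rot"])
# bay: board plane, stops
for n,k in(("w",c),("t",T)):
    P=cloud(k);x,y,z=P[...,0],P[...,1],P[...,2]
    m=(x>.35)&(x<.56)&(y>-.17)&(y<.2)&(abs(z-.040)<.005)
    nn,l,s,_=cv2.connectedComponentsWithStats(m.astype(np.uint8))
    for i in range(1,nn):
        if s[i,4]<15: continue
        p=P[l==i];print(n,cv2.minAreaRect((p[:,:2]*1000).astype(np.float32)),np.median(p[:,2]),s[i,4])
E
```

```text
[ 0.49654915 -0.35507385  0.19665868] [-3.14055011e+00 -7.82579280e-04  1.51378782e+00]
t ((427.7689514160156, 99.67329406738281), (49.88779830932617, 23.70659065246582), 81.17964172363281) 0.03972639479630691 103
t ((399.4116516113281, -88.29110717773438), (50.39970016479492, 23.76555061340332), 82.63157653808594) 0.03893388121345809 102
```

View pics/w2.png

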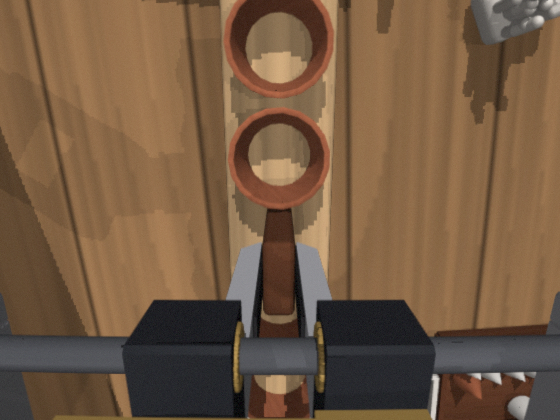

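The rack is held (15.8 mm opening, 50 N, weight 5.7 N). From the top view the bay yaw is about -0.150 and the bay origin about (458,-2). I'll carry the rack high and off to the clamp side, so the stops can be seen beside it.

apply_moves:
  plan: [0, 0, -25, 0, 0, 0, -25, 0, 10, 0, -25, 0, 20, 0, -20, 0, 30, 0, -5, 0, 30, 0, 0, 0, 30, 0, 0, 0, 30, 0, 0, 0, 30, 0, 0, 0, 30, 0, 0, 0, 30, 0, 0, 0, 30, 0, 0, 0, 30, 0, 0, 0, 30, 0, 0, 0, 25, 0, 0, 0.05, 20, 0, 0, 0.045, 10, 0, 0, 0, 0, 0, 0, 0, 0, 0, 0, 0]

```text
time_s: 7.6
ee_pos: [0.5206, 0.0284, 0.2973]
eef_rot: [-3.141, 0.0, 1.42]
force: [-0.1, 0.1, -6.4]
grip_width: 0.0156
grip_force: 50.0
```

```bash
cat > bay.py <<'E'
from h import *
def stops(k):
    P=cloud(k);x,y,z=P[...,0],P[...,1],P[...,2]
    m=(x>.35)&(x<.47)&(y>-.17)&(y<.2)&(abs(z-.040)<.006)
    nn,l,s,_=cv2.connectedComponentsWithStats(m.astype(np.uint8));out=[]
    for i in range(1,nn):
        if s[i,4]<40: continue
        p=P[l==i];r=cv2.minAreaRect((p[:,:2]*1000).astype(np.float32));out.append(r[0]);print(r,np.median(p[:,2]),s[i,4],np.argwhere(l==i).mean(0))
    return np.array(out)
E
python3 - <<'E'
from bay import *
c=cam("wrist","w3");o=monitor.get_obs();print(o["ee_pos"],o["eef_rot"][2],o["force"])
s=stops(c)
P=cloud(c);x,y,z=P[...,0],P[...,1],P[...,2]
# held rack: rims
T=o["ee_pos"]
for zz in np.arange(-.03,.06,.004):
    m=(abs(x-T[0])<.08)&(abs(y-T[1])<.2)&(z-T[2]>=zz)&(z-T[2]<zz+.004); print(round(zz*1000),m.sum(),end=' | ')
E
```

```text
[0.52057259 0.02812124 0.29731207] 1.4189342465400263 [ 0.34641463  0.26741008 -6.97310196]
((423.95977783203125, 100.32762145996094), (48.942447662353516, 24.534290313720703), 81.00098419189453) 0.04072560419647739 864 [130.33680556 193.21412037]
((395.6551818847656, -86.72554779052734), (50.74024200439453, 24.56399917602539), 81.0468521118164) 0.04029419389834471 649 [272.49614792 202.48228043]
-30 2106 | -26 3308 | -22 49 | -18 58 | -14 52 | -10 59 | -6 64 | -2 74 | 2 124 | 6 168 | 10 221 | 14 225 | 18 251 | 22 2452 | 26 275 | 30 211 | 34 260 | 38 264 | 42 284 | 46 309 | 50 340 | 54 365 | 58 386 |
```

View pics/w3.png

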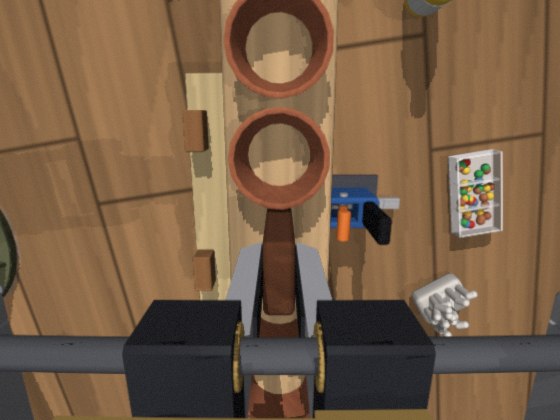

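The two stops show at (193,130) and (202,272), with the clamp on the far side: roller at (343,225), black handle at (376,222). Next I'll measure the rack as held.

```bash
python3 - <<'E'
from rack import *
c=np.load("w3.npz");P=cloud(c);T=np.array([.5206,.0282,.2973]);yaw=1.419
b=(T[0]-.08,T[0]+.08,T[1]-.2,T[1]+.2)
z=P[...,2]
m=(abs(P[...,0]-T[0])<.08)&(abs(P[...,1]-T[1])<.2)
zz=z[m];print("rim z-T",np.median(zz[(zz>T[2]-.032)&(zz<T[2]-.015)])-T[2])
print("plank",np.median(zz[(zz>T[2]-.045)&(zz<T[2]-.035)])-T[2], "hist",[(k,int(((zz-T[2])*1000//2==k).sum())) for k in range(-30,-8)])
r=rings(c,b,float(np.median(zz[(zz>T[2]-.032)&(zz<T[2]-.015)])));print(r)
sl=fit_rack(c,b,T[2]+.024);print(sl)
# held clamp: roller (orange, z~.117) & handle in same view
H=hsv(c);x,y=P[...,0],P[...,1]
o=(H[...,0]<14)&(H[...,1]>170)&(H[...,2]>100)&(z>.10)&(z<.15)&(x>.5)
p=P[o];print("roller",p.mean(0),cv2.minAreaRect((p[:,:2]*1000).astype(np.float32)),p[:,2].max())
k=(H[...,2]<60)&(z>.13)&(z<.15)&(x>.55);p=P[k];print("handle",np.median(p,0),cv2.minAreaRect((p[:,:2]*1000).astype(np.float32)))
E
```

```text
rim z-T -0.02585406005185603
plank -0.03980296671986938 hist [(-30, 0), (-29, 0), (-28, 0), (-27, 10), (-26, 1736), (-25, 14548), (-24, 1560), (-23, 755), (-22, 830), (-21, 787), (-20, 906), (-19, 861), (-18, 877), (-17, 839), (-16, 862), (-15, 847), (-14, 1256), (-13, 3160), (-12, 157), (-11, 28), (-10, 21), (-9, 30)]
[(536.0, 142.7, 29.9, 271.6), (525.3, 77.1, 32.5, 271.7), (498.5, -101.5, 22.7, 269.0)]
(((515.074951171875, 31.05426025390625), (40.16850662231445, 36.4160041809082), 57.54140853881836), np.float64(0.32193260334243023), 3187)
roller [ 0.58017913 -0.01814597  0.12304403] ((580.6478881835938, -19.144208908081055), (31.012001037597656, 13.106934547424316), 81.91336059570312) 0.12650870590005425
handle [ 0.61693101 -0.02312762  0.13962735] ((617.7885131835938, -25.012760162353516), (29.494152069091797, 12.66105842590332), 81.17439270019531)
```

The rack's underside is 74 mm below the TCP, because the fingers caught it during the lift; the mouths and slab top agree on this. So I set it down at TCP z of about 0.082, with the rack 4 mm off the stops.

apply_moves:
  plan: [-12, -18, 0, 0, -12, -18, 0, 0, -13, -17, 0, 0, 0, 0, 20, 0, 0, 0, 25, 0, 0, 0, 25, 0, 0, 0, 25, 0, 0, 0, 25, 0, 0, 0, 25, 0, 0, 0, 25, 0, 0, 0, 15, 0, 0, 0, 10, 0, 0, 0, 5, 0, 0, 0, 0, 0, 0, 0, 0, 0]

```text
time_s: 9.15
ee_pos: [0.463, 0.0002, 0.0981]
eef_rot: [3.14, -0.0, 1.419]
force: [-0.2, -0.1, -5.5]
grip_width: 0.0153
grip_force: 50.0
```

```bash
python3 - <<'E'
from rack import *
from bay import stops
c=cam("wrist","w4");o=monitor.get_obs();T=o["ee_pos"];print(T,o["eef_rot"][2],o["force"])
b=(T[0]-.08,T[0]+.08,T[1]-.2,T[1]+.2)
print(rings(c,b,T[2]-.026));s=stops(c)
# side view: plank bottom edge vs board
E
```

```text
[4.63059489e-01 3.06839797e-04 9.82286904e-02] 1.4187489998999756 [ 0.14202315  0.24813434 -6.35974161]
[(478.5, 114.6, 29.9, 72.4), (468.8, 51.4, 30.0, 72.5), (463.6, 17.4, 7.7, 72.0), (440.8, -129.9, 22.7, 69.5)]
((424.33892822265625, 100.14588928222656), (50.261444091796875, 24.451475143432617), 81.12149810791016) 0.04065973687684052 3067 [ 88.27714379 199.40267362]
```

View pics/w4.png

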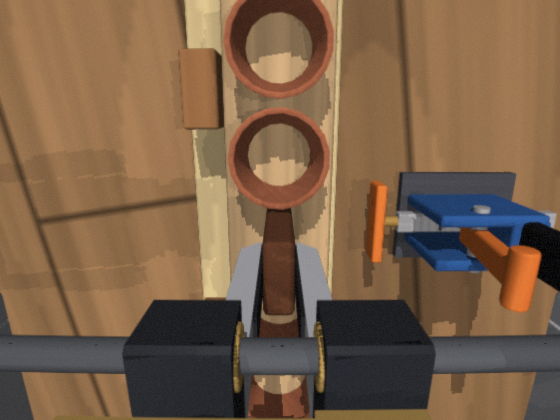

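The rack hangs 16 mm over the floor, beside stop (200,88) and clear of the pad at (377,220).

apply_moves:
  plan: [0, 0, 7, 0, 0, 0, 4, 0, 0, 0, 2, 0, 0, 0, 2, 0, 0, 0, 1, 0, 0, 0, 0, 0, 0, 0, 0, 0]

```text
time_s: 9.9
ee_pos: [0.4628, 0.0004, 0.0817]
eef_rot: [3.141, -0.0, 1.419]
force: [-2.3, -0.6, 0.2]
grip_width: 0.0156
grip_force: 50.0
```

apply_moves:
  plan: [0, 0, 0.5, 0, 0, 0, 0, 0, 0, 0, 0, 0]

```text
time_s: 10.2
ee_pos: [0.4627, 0.0004, 0.0817]
eef_rot: [3.141, -0.0, 1.419]
force: [-5.5, 0.2, 9.1]
grip_width: 0.0157
grip_force: 50.0
```

The floor has taken the weight. I'll release, rise, and go over the clamp handle.

apply_moves:
  plan: [0, 0, 0, 0, 0, 0, 0, 0, 0, 0, 0, 0, 0, 0, 0, 0, 0, 0, 0, 0, 0, 0, -10, 0, 0, 0, -20, 0, 0, 0, -25, 0, 0, 0, -25, 0, 0, 0, -25, 0, 0, 0, -25, 0, 0, 0, -30, 0, 0, 20, 0, 0, 0, 25, 0, 0, 0, 25, 0, 0, 0, 25, 0, 0, 0, 25, 0, 0, 0, 20, 0, 0, 0, 0, 0, 0]
  hand: 0.1
  squeeze: 30

```text
time_s: 12.1
ee_pos: [0.6021, -0.0211, 0.2408]
eef_rot: [-3.141, 0.0, 1.418]
force: [-0.4, 0.2, -0.6]
grip_width: 0.0518
grip_force: 0.0
```

```bash
cat > clamp.py <<'E'
from h import *
def clamp(c):
    P=cloud(c);H=hsv(c);x,y,z=P[...,0],P[...,1],P[...,2]
    a=np.array([np.cos(-.15),np.sin(-.15)])
    def rep(n,m):
        m=cv2.morphologyEx(m.astype(np.uint8),cv2.MORPH_OPEN,np.ones((3,3)))
        nn,l,s,_=cv2.connectedComponentsWithStats(m)
        if nn<2: print(n,"none");return
        i=1+np.argmax(s[1:,4]);p=P[l==i];r=cv2.minAreaRect((p[:,:2]*1000).astype(np.float32))
        b=(p[:,:2]-[.4565,-.0003])@a*1000
        print(n,np.round(r[0],1),np.round(r[1],1),"z",p[:,2].min().round(4),p[:,2].max().round(4),"bayx",np.percentile(b,[2,98]).round(1),"uv",np.argwhere(l==i).mean(0)[::-1].round(),len(p))
    org=(H[...,0]<14)&(H[...,1]>170)&(H[...,2]>90)&(x>.47)&(x<.7)&(abs(y)<.1)
    rep("roller",org&(z>.10)&(z<.15)); rep("pad",org&(z>.006)&(z<.036)&(x<.58))
    rep("handle",(H[...,2]<70)&(z>.135)&(z<.145)&(x>.55)&(x<.7)&(abs(y)<.1))
E
python3 - <<'E'
from clamp import *
from bay import stops
from rack import *
c=cam("wrist","w5");o=monitor.get_obs();print(o["ee_pos"],o["eef_rot"][2],o["force"],o["grip_width"])
clamp(c);stops(c);print(rings(c,(.4,.53,-.2,.2),.056),fit_rack(c,(.4,.53,-.06,.06),.106))
E
```

```text
[ 0.60120706 -0.02087906  0.24091752] 1.4186566922340478 [-0.78573566 -0.35026727 -0.25654596] 0.051512429712073766
roller [581.6 -19.6] [31.6 13.6] z 0.1028 0.1267 bayx [119.8 133. ] uv [257. 206.] 564
pad [533.8 -12.1] [59.2  8.2] z 0.0131 0.0341 bayx [74.6 82.2] uv [220. 184.] 373
handle [619.1 -24.8] [28.8 13.4] z 0.1352 0.1429 bayx [157.7 170.5] uv [302. 211.] 539
((461.75469970703125, 115.58268737792969), (41.76713943481445, 15.91447639465332), 89.55677032470703) 0.040475797965878024 375 [ 75.728      123.30133333]
((424.9862976074219, 100.52530670166016), (50.077980041503906, 25.131784439086914), 82.13170623779297) 0.0407344465488797 1212 [98.35973597 95.67986799]
((457.25531005859375, 52.28740692138672), (47.39954376220703, 25.364294052124023), 89.92407989501953) 0.04059811004645553 426 [140.12441315 132.4741784 ]
((467.3661193847656, -3.9624195098876953), (31.239656448364258, 1.2144665718078613), 79.76131439208984) 0.040009481595093654 76 [191.15789474 157.84210526]
((445.8196716308594, -54.345333099365234), (31.304542541503906, 45.629730224609375), 29.640296936035156) 0.04023833595922935 390 [237.89230769 146.6974359 ]
((396.5501403808594, -86.69486999511719), (50.222896575927734, 23.786834716796875), 81.17652130126953) 0.04043678151041771 866 [265.03810624 117.69745958]
((458.576416015625, -100.35272216796875), (11.915632247924805, 40.384132385253906), 39.53335189819336) 0.04022426522477501 79 [268.11392405 170.72151899]
((436.2785339355469, -119.90827941894531), (30.828014373779297, 46.395751953125), 43.10993576049805) 0.04012914954707708 367 [289.49591281 153.38692098]
[(478.0, 115.2, 30.1, 56.3), (468.6, 51.9, 30.4, 56.2), (461.8, 0.7, 20.6, 56.2), (452.2, -50.9, 30.0, 56.0), (442.6, -113.1, 30.2, 56.1)] (((461.1759338378906, 0.8420619964599609), (39.67623519897461, 16.573585510253906), 81.25188446044922), np.float64(0.10635648483996096), 821)
```

View pics/w5.png

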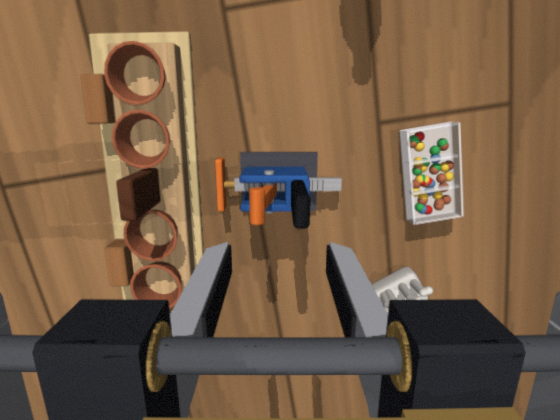

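The rack stands in the bay 4 mm off both stops; the pad is at (220,184), the roller at (257,206) and the handle at (302,211). The look agrees with the text: 38 mm roller-to-handle and pad face at bay x of about 75–80. I'll open and descend to the pinch.

apply_moves:
  plan: [-1, 5, 0, 0, 0, 5, 0, 0, 0, 0, 0, 0, 0, 0, 0, 0, 0, 0, 0, 0, 0, 0, 0, 0, 0, 0, 20, 0, 0, 0, 20, 0, 0, 0, 20, 0, 0, 0, 20, 0, 0, 0, 20, 0, 0, 0, 20, 0, 0, 0, 13, 0, 0, 0, 10, 0, 0, 0, 0, 0, 0, 0, 0, 0]
  hand: 1

```text
time_s: 13.75
ee_pos: [0.611, -0.0233, 0.0986]
eef_rot: [3.141, -0.0, 1.419]
force: [-0.2, 0.2, 1.2]
grip_width: 0.0941
grip_force: 0.0
```

```bash
python3 - <<'E'
from h import *
o=monitor.get_obs();print(o["ee_pos"],o["eef_rot"][2],o["force"],o["grip_width"])
E
```

```text
[ 0.61101973 -0.02326712  0.09858347] 1.4188535508741646 [-0.24523384  0.1681906   1.15492654] 0.09412096542959576
```

apply_moves:
  plan: [0, 0, 0, 0, 0, 0, 0, 0, 0, 0, 0, 0, 0, 0, 0, 0, 0, 0, 0, 0, 0, 0, 0, 0, 0, 0, 0, 0, 0, 0, 0, 0, 0, 0, 0, 0, 0, 0, 0, 0, 0, 0, 0, 0, 0, 0, 0, 0, 0, 0, 0, 0]
  hand: -1
  squeeze: 30

```text
time_s: 15.05
ee_pos: [0.6111, -0.0233, 0.0982]
eef_rot: [3.141, -0.0, 1.419]
force: [5.4, 0.5, 2.4]
grip_width: 0.0341
grip_force: 30.4
```

apply_moves:
  plan: [0, 0, 0, 0, 0, 0, 0, 0, 0, 0, 0, 0, 0, 0, 0, 0, 0, 0, 0, 0, 0, 0, 0, 0, 0, 0, 0, 0, 0, 0, 0, 0]
  hand: 0.4

```text
time_s: 15.85
ee_pos: [0.6108, -0.0233, 0.0979]
eef_rot: [3.142, -0.0, 1.419]
force: [-1.8, 1.2, -1.6]
grip_width: 0.0659
grip_force: 1.0
```

```bash
python3 - <<'E'
from clamp import *
c=cam("wrist","w6");o=monitor.get_obs();print(o["ee_pos"],o["eef_rot"][2],o["force"],o["grip_width"])
clamp(c)
E
```

```text
[ 0.61073816 -0.02328993  0.09795243] 1.418762448787539 [-2.44421501 -0.19063344 -1.77065509] 0.06570928489247874
roller [583.3 -19.7] [32.9 14. ] z 0.1001 0.1266 bayx [121.9 134.8] uv [227. 277.] 1932
pad [528.7 -10.9] [58.5  8.1] z 0.0124 0.0332 bayx [69.3 76.6] uv [169. 219.] 885
handle [619.1 -24.4] [30.3 13.4] z 0.135 0.1425 bayx [157.7 170.6] uv [302. 295.] 1836
```

View pics/w6.png

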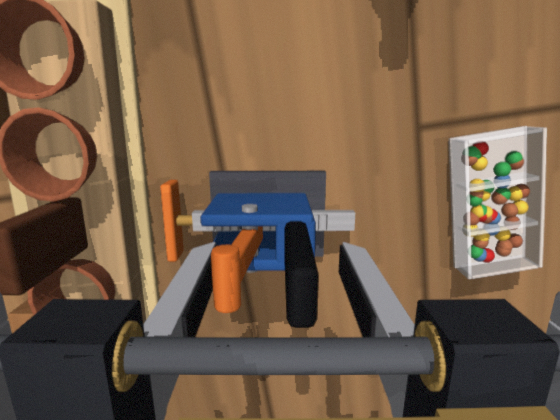

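The squeeze closed fully (34.1 mm) and the pad moved about 5 mm, but at a 66 mm opening the roller still rests on the finger. I'll open wider on each release.

apply_moves:
  plan: [0, 0, 0, 0, 0, 0, 0, 0, 0, 0, 0, 0, 0, 0, 0, 0, 0, 0, 0, 0]
  hand: 0.8

```text
time_s: 16.4
ee_pos: [0.6108, -0.0233, 0.0981]
eef_rot: [3.141, -0.0, 1.419]
force: [-0.1, 0.7, 0.0]
grip_width: 0.0847
grip_force: 0.0
```

apply_moves:
  plan: [0, 0, 0, 0, 0, 0, 0, 0, 0, 0, 0, 0, 0, 0, 0, 0, 0, 0, 0, 0, 0, 0, 0, 0, 0, 0, 0, 0, 0, 0, 0, 0, 0, 0, 0, 0, 0, 0, 0, 0, 0, 0, 0, 0]
  hand: -1

```text
time_s: 17.5
ee_pos: [0.6111, -0.0233, 0.0982]
eef_rot: [3.141, -0.0, 1.419]
force: [6.5, 0.4, 1.8]
grip_width: 0.034
grip_force: 30.4
```

apply_moves:
  plan: [0, 0, 0, 0, 0, 0, 0, 0, 0, 0, 0, 0, 0, 0, 0, 0, 0, 0, 0, 0, 0, 0, 0, 0, 0, 0, 0, 0, 0, 0, 0, 0, 0, 0, 0, 0, 0, 0, 0, 0, 0, 0, 0, 0]
  hand: 0.8

```text
time_s: 18.6
ee_pos: [0.6108, -0.0233, 0.098]
eef_rot: [3.141, 0.0, 1.419]
force: [0.9, 0.1, 0.0]
grip_width: 0.0847
grip_force: 0.0
```

apply_moves:
  plan: [0, 0, 0, 0, 0, 0, 0, 0, 0, 0, 0, 0, 0, 0, 0, 0, 0, 0, 0, 0, 0, 0, 0, 0, 0, 0, 0, 0, 0, 0, 0, 0, 0, 0, 0, 0, 0, 0, 0, 0, 0, 0, 0, 0]
  hand: -1

```text
time_s: 19.7
ee_pos: [0.6111, -0.0233, 0.0982]
eef_rot: [3.141, -0.0, 1.419]
force: [4.6, -0.2, 1.5]
grip_width: 0.034
grip_force: 30.4
```

apply_moves:
  plan: [0, 0, 0, 0, 0, 0, 0, 0, 0, 0, 0, 0, 0, 0, 0, 0, 0, 0, 0, 0, 0, 0, 0, 0, 0, 0, 0, 0, 0, 0, 0, 0, 0, 0, 0, 0, 0, 0, 0, 0, 0, 0, 0, 0]
  hand: 0.8

```text
time_s: 20.8
ee_pos: [0.6107, -0.0233, 0.098]
eef_rot: [3.142, -0.0, 1.419]
force: [0.0, -0.1, 0.5]
grip_width: 0.0846
grip_force: 0.0
```

```bash
python3 - <<'E'
from clamp import *
c=cam("wrist","w7");o=monitor.get_obs();print(o["ee_pos"],o["eef_rot"][2],o["force"],o["grip_width"])
clamp(c)
E
```

```text
[ 0.61073453 -0.02327145  0.0979368 ] 1.4187926583415127 [-0.93105987  0.18461757  0.10804356] 0.08470341447634008
roller [581.8 -19.2] [32.6 14.7] z 0.1001 0.1264 bayx [120.2 133.3] uv [224. 277.] 1932
pad [517.3  -9.2] [15.6 58.3] z 0.0063 0.0335 bayx [57.8 64.8] uv [153. 219.] 834
handle [619.  -24.6] [29.7 13.6] z 0.135 0.1424 bayx [157.7 170.6] uv [302. 295.] 1849
```

The pad advances 6 mm per stroke (bay x 69→57.5). Three more strokes.

apply_moves:
  plan: [0, 0, 0, 0, 0, 0, 0, 0, 0, 0, 0, 0, 0, 0, 0, 0, 0, 0, 0, 0, 0, 0, 0, 0, 0, 0, 0, 0, 0, 0, 0, 0, 0, 0, 0, 0, 0, 0, 0, 0, 0, 0, 0, 0]
  hand: -1

```text
time_s: 21.95
ee_pos: [0.6111, -0.0233, 0.0982]
eef_rot: [3.141, -0.0, 1.419]
force: [5.9, 0.6, -0.3]
grip_width: 0.0337
grip_force: 30.4
```

apply_moves:
  plan: [0, 0, 0, 0, 0, 0, 0, 0, 0, 0, 0, 0, 0, 0, 0, 0, 0, 0, 0, 0, 0, 0, 0, 0, 0, 0, 0, 0, 0, 0, 0, 0, 0, 0, 0, 0, 0, 0, 0, 0, 0, 0, 0, 0]
  hand: 0.8

```text
time_s: 23.05
ee_pos: [0.6107, -0.0233, 0.0979]
eef_rot: [3.142, -0.0, 1.419]
force: [-0.4, 0.4, -0.2]
grip_width: 0.0843
grip_force: 0.0
```

apply_moves:
  plan: [0, 0, 0, 0, 0, 0, 0, 0, 0, 0, 0, 0, 0, 0, 0, 0, 0, 0, 0, 0, 0, 0, 0, 0, 0, 0, 0, 0, 0, 0, 0, 0, 0, 0, 0, 0, 0, 0, 0, 0, 0, 0, 0, 0]
  hand: -1

```text
time_s: 24.15
ee_pos: [0.6111, -0.0233, 0.0982]
eef_rot: [3.141, -0.0, 1.419]
force: [5.6, 1.2, 1.1]
grip_width: 0.0337
grip_force: 30.4
```

apply_moves:
  plan: [0, 0, 0, 0, 0, 0, 0, 0, 0, 0, 0, 0, 0, 0, 0, 0, 0, 0, 0, 0, 0, 0, 0, 0, 0, 0, 0, 0, 0, 0, 0, 0, 0, 0, 0, 0, 0, 0, 0, 0, 0, 0, 0, 0]
  hand: 0.8

```text
time_s: 25.25
ee_pos: [0.6108, -0.0233, 0.098]
eef_rot: [3.141, -0.0, 1.419]
force: [-0.5, -0.2, -0.4]
grip_width: 0.0845
grip_force: 0.0
```

apply_moves:
  plan: [0, 0, 0, 0, 0, 0, 0, 0, 0, 0, 0, 0, 0, 0, 0, 0, 0, 0, 0, 0, 0, 0, 0, 0, 0, 0, 0, 0, 0, 0, 0, 0, 0, 0, 0, 0, 0, 0, 0, 0, 0, 0, 0, 0]
  hand: -1

```text
time_s: 26.35
ee_pos: [0.6111, -0.0233, 0.0981]
eef_rot: [3.141, -0.0, 1.419]
force: [6.0, -0.0, 0.6]
grip_width: 0.0335
grip_force: 30.4
```

apply_moves:
  plan: [0, 0, 0, 0, 0, 0, 0, 0, 0, 0, 0, 0, 0, 0, 0, 0, 0, 0, 0, 0, 0, 0, 0, 0, 0, 0, 0, 0, 0, 0, 0, 0, 0, 0, 0, 0, 0, 0, 0, 0, 0, 0, 0, 0]
  hand: 0.8

```text
time_s: 27.45
ee_pos: [0.6108, -0.0233, 0.098]
eef_rot: [3.142, -0.0, 1.419]
force: [-0.2, 0.2, 0.8]
grip_width: 0.0848
grip_force: 0.0
```

```bash
cat >> clamp.py <<'E'
def barview(c):
    """bar measured from features that move with it: bar end (grey steel) beyond housing; rack front edge bay x; pad"""
    P=cloud(c);a=np.array([np.cos(-.15),np.sin(-.15)]);n=np.array([-a[1],a[0]])
    q=(P[...,:2]-[.4565,-.0003])@np.c_[a,n]*1000;z=P[...,2]*1000
    bar=(q[...,0]>100)&(q[...,0]<260)&(abs(q[...,1])<9)&(z>15)&(z<60)
    print("bar/back extent",np.percentile(q[...,0][bar],[98,99.5,100]).round(1))
    pl=(q[...,0]>20)&(q[...,0]<60)&(q[...,1]>-10)&(q[...,1]<85)&(abs(z-32)<3)
    e=[]
    for y0 in range(-10,85,5):
        s=pl&(q[...,1]>y0)&(q[...,1]<y0+5)
        if s.sum()>5:e.append(np.percentile(q[...,0][s],98))
    print("plank front edge bayx",np.round(e,1))
E
python3 - <<'E'
from clamp import *
c=cam("wrist","w8");o=monitor.get_obs();print(o["ee_pos"],o["force"],o["grip_width"])
clamp(c)
for t in("w5","w6","w7","w8"): print(t);barview(np.load(t+".npz"))
E
```

```text
[ 0.61073941 -0.02326751  0.09796478] [-0.41795295  0.75810649  0.26609564] 0.08439641941421068
roller [581.9 -19.3] [32.8 14.5] z 0.1 0.1269 bayx [120.2 133.3] uv [224. 277.] 1946
pad [498.6  -9.8] [65.6  9.3] z 0.0125 0.034 bayx [38.8 46.9] uv [129. 220.] 885
handle [619.  -24.7] [29.7 13.6] z 0.1351 0.1425 bayx [157.7 170.6] uv [302. 295.] 1842
w5
bar/back extent [215.3 216.2 216.5]
plank front edge bayx [38.2 38.3 38.4 38.7 38.6 38.3 38.6 38.3 38.3 38.5 38.4 38.5 38.5 38.4
 38.7 38.6 38.3 38.7 39.5]
w6
bar/back extent [210.  210.7 211. ]
plank front edge bayx [39.1 39.  39.1 39.  38.9 39.1 39.  38.9 38.8 38.9 38.9 38.9 38.9 39.1
 39.5 39.3 39.4 39.4 39.3]
w7
bar/back extent [198.4 198.7 198.9]
plank front edge bayx [59.2 59.6 59.5 59.4 59.5 59.4 59.4 59.3 38.8 38.9 38.9 39.  38.9 38.9
 39.2 39.6 39.4 39.7 39.5]
w8
bar/back extent [180.3 180.4 180.5]
plank front edge bayx [46.8 46.7 47.  47.2 47.1 46.9 47.1 46.7 38.8 39.  39.2 38.9 39.  39.2
 39.  39.4 39.6 39.3 39.4]
```

View pics/w8.png

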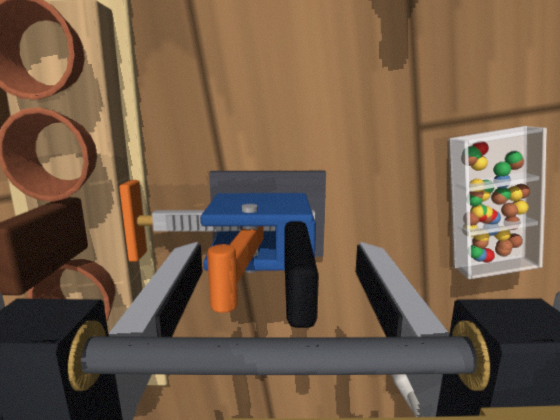

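The pad at (132,220) has just reached the rack, with its face at bay x of about 39 and the rack edge at 39. One more stroke should push the rack home, and another should load the spring. I'll check after each.

apply_moves:
  plan: [0, 0, 0, 0, 0, 0, 0, 0, 0, 0, 0, 0, 0, 0, 0, 0, 0, 0, 0, 0, 0, 0, 0, 0, 0, 0, 0, 0, 0, 0, 0, 0, 0, 0, 0, 0, 0, 0, 0, 0, 0, 0, 0, 0]
  hand: -1

```text
time_s: 28.6
ee_pos: [0.6111, -0.0233, 0.0982]
eef_rot: [3.141, -0.0, 1.419]
force: [5.1, -0.6, 2.6]
grip_width: 0.0343
grip_force: 30.5
```

apply_moves:
  plan: [0, 0, 0, 0, 0, 0, 0, 0, 0, 0, 0, 0, 0, 0, 0, 0, 0, 0, 0, 0, 0, 0, 0, 0, 0, 0, 0, 0, 0, 0, 0, 0, 0, 0, 0, 0, 0, 0, 0, 0, 0, 0, 0, 0]
  hand: 0.8

```text
time_s: 29.7
ee_pos: [0.6108, -0.0233, 0.098]
eef_rot: [3.141, -0.0, 1.419]
force: [0.2, 0.2, 0.4]
grip_width: 0.0846
grip_force: 0.0
```

```bash
python3 - <<'E'
from clamp import *
c=cam("wrist","w9");clamp(c);barview(c)
E
```

```text
roller [581.7 -19.3] [32.6 14.7] z 0.1 0.1263 bayx [120.2 133.4] uv [224. 277.] 1940
pad [495.   -9.6] [66.2  9.1] z 0.0149 0.0335 bayx [35.7 43.5] uv [124. 220.] 874
handle [618.9 -24.6] [29.7 13.6] z 0.135 0.1426 bayx [157.7 170.5] uv [302. 295.] 1845
bar/back extent [150.4 151.2 151.2]
plank front edge bayx [43.3 43.4 43.4 43.3 43.4 43.5 43.5 43.7 35.5 35.5 35.4 35.4 35.7 36.1
 36.1 36.  35.9 35.9 35.8]
```

apply_moves:
  plan: [0, 0, 0, 0, 0, 0, 0, 0, 0, 0, 0, 0, 0, 0, 0, 0, 0, 0, 0, 0, 0, 0, 0, 0, 0, 0, 0, 0, 0, 0, 0, 0, 0, 0, 0, 0, 0, 0, 0, 0, 0, 0, 0, 0]
  hand: -1

```text
time_s: 30.85
ee_pos: [0.6112, -0.0233, 0.0982]
eef_rot: [3.141, -0.0, 1.419]
force: [5.5, -0.1, 0.5]
grip_width: 0.034
grip_force: 30.7
```

apply_moves:
  plan: [0, 0, 0, 0, 0, 0, 0, 0, 0, 0, 0, 0, 0, 0, 0, 0, 0, 0, 0, 0, 0, 0, 0, 0, 0, 0, 0, 0, 0, 0, 0, 0, 0, 0, 0, 0, 0, 0, 0, 0, 0, 0, 0, 0]
  hand: 0.8

```text
time_s: 31.95
ee_pos: [0.6107, -0.0233, 0.0979]
eef_rot: [3.142, -0.0, 1.419]
force: [0.3, -0.1, -0.2]
grip_width: 0.0847
grip_force: 0.0
```

```bash
python3 - <<'E'
from clamp import *
c=cam("wrist","w10");clamp(c);barview(c)
im=cv2.imread("pics/w10.png");cv2.imwrite("pics/crop2.png",cv2.resize(im[150:330,80:320],(800,600),interpolation=cv2.INTER_CUBIC))
E
```

```text
roller [581.7 -19.3] [32.9 14.6] z 0.1001 0.1263 bayx [120.2 133.3] uv [224. 277.] 1943
pad [494.9  -9.3] [65.5  9.1] z 0.014 0.0338 bayx [35.4 43.3] uv [124. 220.] 874
handle [619.  -24.7] [29.7 13.7] z 0.1351 0.1424 bayx [157.7 170.6] uv [302. 295.] 1834
bar/back extent [150.4 151.2 151.2]
plank front edge bayx [42.9 43.  43.1 43.2 43.4 43.3 43.1 43.1 35.2 35.1 35.  35.2 35.5 35.6
 35.6 35.5 35.6 35.6 35.4]
```

View pics/crop2.png

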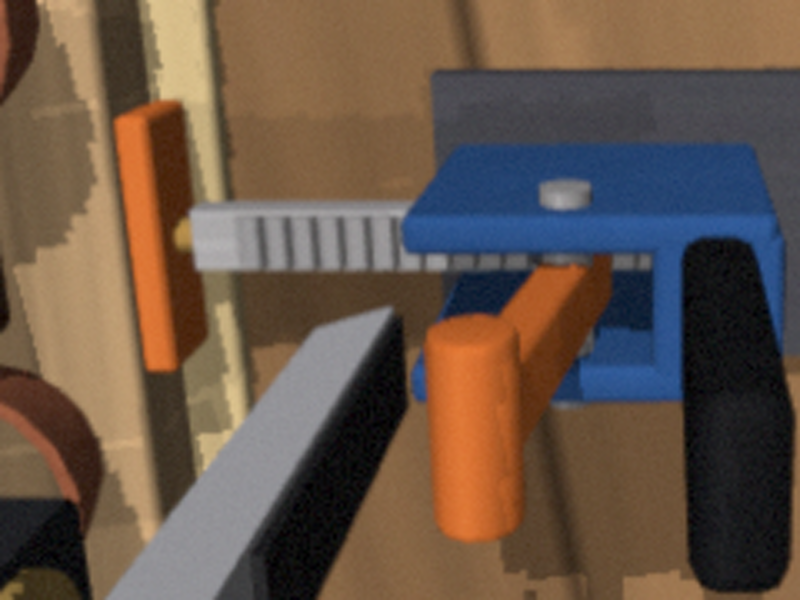

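The crop shows the brass pin between pad (165,235) and bar front (192,235) mostly swallowed. Next I'll quantify the spring by comparing the bar-front-to-pad gap before and after.

```bash
python3 - <<'E'
from h import *
a=np.array([np.cos(-.15),np.sin(-.15)]);n=np.array([-a[1],a[0]])
for t in("w6","w7","w8","w9","w10"):
    c=np.load(t+".npz");P=cloud(c);H=hsv(c)
    q=(P[...,:2]-[.4565,-.0003])@np.c_[a,n]*1000;z=P[...,2]*1000
    bar=(H[...,1]<60)&(H[...,2]>90)&(q[...,0]>30)&(q[...,0]<110)&(abs(q[...,1])<15)&(z>14)&(z<50)
    org=(H[...,0]<14)&(H[...,1]>170)&(q[...,0]>20)&(q[...,0]<110)&(abs(q[...,1])<10)&(z>8)&(z<40)
    uv=np.argwhere(bar)
    print(t,"bar front bayx",np.percentile(q[...,0][bar],[1,3]).round(1),"z",np.median(z[bar]).round(1),"px",np.percentile(uv[:,1],2),"pad",np.percentile(q[...,0][org],[2,98]).round(1))
E
```

```text
w6 bar front bayx [88.8 89. ] z 24.9 px 192.0 pad [69.5 76.8]
w7 bar front bayx [76.9 77.4] z 25.2 px 177.0 pad [57.8 64.8]
w8 bar front bayx [59.5 60.2] z 25.6 px 154.0 pad [39.7 47.5]
w9 bar front bayx [53.6 54.3] z 25.6 px 146.0 pad [36.2 44.1]
w10 bar front bayx [47.8 48.7] z 25.7 px 139.0 pad [35.7 43.7]
```

Spring gap: 19.2 mm when free, 12.1 mm now, so it is pushed in about 7 mm, which is firm. The rack edge is at 35 (home). I'll rise, look at the sockets, then go to the tubs.

apply_moves:
  plan: [0, 0, -10, 0, 0, 0, -20, 0, 0, 0, -25, 0, 0, 0, -25, 0, 0, 0, -25, 0, 0, 0, -25, 0, 0, 0, -25, 0, 0, 0, -15, 0, 0, 0, -10, 0, 0, 0, 0, 0]

```text
time_s: 33.0
ee_pos: [0.611, -0.0233, 0.2795]
eef_rot: [3.139, -0.0, 1.419]
force: [-0.4, -0.4, -0.5]
grip_width: 0.0843
grip_force: 0.0
```

```bash
python3 - <<'E'
from clamp import *
from rack import *
c=cam("wrist","w11");o=monitor.get_obs();print(o["ee_pos"],o["eef_rot"][2]);clamp(c)
print(rings(c,(.4,.53,-.2,.2),.056),fit_rack(c,(.4,.53,-.06,.06),.106))
E
```

```text
[ 0.61072181 -0.02327537  0.27811626] 1.4188392634730689
roller [581.6 -19.2] [31.3 13.7] z 0.1009 0.1268 bayx [119.8 132.4] uv [250. 195.] 442
pad [495.2  -6.1] [58.6  8. ] z 0.0196 0.0337 bayx [35.6 42.9] uv [185. 178.] 320
handle [618.9 -24.7] [28.8 13.3] z 0.1356 0.1425 bayx [157.6 170.7] uv [289. 199.] 441
[(474.0, 116.2, 30.2, 56.3), (464.6, 53.2, 30.5, 56.3), (458.1, 1.3, 20.6, 56.5), (448.7, -49.8, 29.9, 56.1), (437.7, -111.2, 29.9, 55.9)] (((457.750732421875, 1.1519088745117188), (40.18681716918945, 16.32830810546875), 81.7132797241211), np.float64(0.10635946340588329), 684)
```

apply_moves:
  plan: [20, -5, 0, -0.05, 25, -10, 0, -0.05, 30, -10, 0, -0.05, 30, -10, 0, 0, 30, -10, 0, 0, 30, -10, 0, 0, 30, -10, 0, 0, 30, -10, 0, 0, 30, -10, 0, 0, 30, -10, 0, 0, 30, 0, 0, 0, 30, 0, 0, 0, 20, 0, 0, 0, 10, 0, 0, 0, 0, 0, 0, 0, 0, 0, 0, 0]

```text
time_s: 34.65
ee_pos: [0.5237, 0.353, 0.2775]
eef_rot: [-3.141, 0.001, 1.568]
force: [-0.5, -0.4, 0.6]
grip_width: 0.0846
grip_force: 0.0
```

```bash
cat > tubs.py <<'E'
from h import *
def tubs(c,zt=.066,box=(.35,.75,.22,.56)):
    P=cloud(c);H=hsv(c);x,y,z=P[...,0],P[...,1],P[...,2]
    m=((x>box[0])&(x<box[1])&(y>box[2])&(y<box[3])&(z>zt-.005)&(z<zt+.009)).astype(np.uint8)
    n,l,s,_=cv2.connectedComponentsWithStats(m);out=[]
    for i in range(1,n):
        if s[i,4]<100: continue
        p=P[l==i];(a,b),r=cv2.minEnclosingCircle((p[:,:2]*1000).astype(np.float32))
        h=H[l==i];w=(h[:,1]<60).mean();col=h[h[:,1]>110]
        uv=np.argwhere(l==i).mean(0)[::-1]
        print("lid",round(a,1),round(b,1),"r",round(r,1),"z",np.median(p[:,2]).round(4),"white",w.round(2),"hue",np.median(col[:,0]) if len(col)>10 else None,"uv",uv.round(),s[i,4])
        out.append((a,b,uv))
    return out
E
python3 - <<'E'
from tubs import *
c=cam("wrist","w12");o=monitor.get_obs();print(o["ee_pos"],o["eef_rot"][2]);tubs(c)
E
```

```text
[0.52374944 0.3528282  0.27781118] 1.5680478894324625
lid 621.6 505.7 r 26.9 z 0.0627 white 0.85 hue 16.0 uv [375.  38.] 2174
lid 492.2 503.0 r 27.1 z 0.0628 white 0.0 hue 170.0 uv [250.  41.] 2184
lid 688.6 414.9 r 26.8 z 0.0626 white 0.0 hue 138.0 uv [430. 128.] 1776
lid 571.6 392.9 r 27.0 z 0.0667 white 0.95 hue 67.0 uv [324. 148.] 1882
lid 454.2 390.4 r 27.1 z 0.0668 white 0.94 hue 1.0 uv [217. 151.] 1873
lid 565.6 318.5 r 26.8 z 0.0667 white 0.94 hue 22.0 uv [317. 213.] 1642
lid 719.5 221.1 r 19.7 z 0.0692 white 0.0 hue 22.0 uv [438. 284.] 289
```

View pics/w12.png

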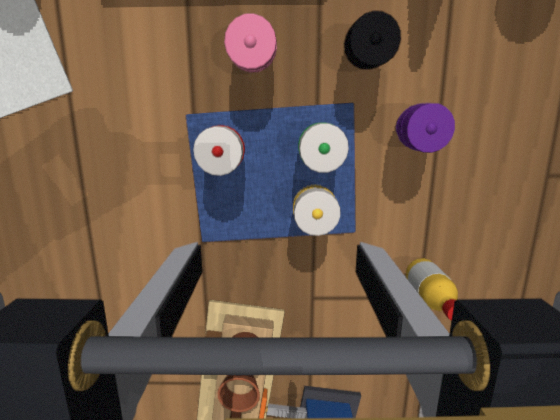

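The wrist view shows red (217,151), green (324,148) and yellow (317,213) on the mat. Pink (250,41), black (375,38) and purple (430,128) are off it, with lids at 62.7 mm against 66.7 mm for the mat tubs. Only the three white-topped ones fit the description. Yellow first.

apply_moves:
  plan: [-12, 14, 0, 0, -11, 15, 0, 0, -11, 14, 0, 0, 0, 0, 20, 0, 0, 0, 25, 0, 0, 0, 25, 0, 0, 0, 25, 0, 0, 0, 25, 0, 0, 0, 25, 0, 0, 0, 25, 0, 0, 0, 25, 0, 0, 0, 20, 0, 0, 0, 13, 0, 0, 0, 10, 0, 0, 0, 5, 0, 0, 0, 0, 0, 0, 0, 0, 0]
  hand: 1

```text
time_s: 36.4
ee_pos: [0.567, 0.3198, 0.0357]
eef_rot: [3.141, -0.001, 1.569]
force: [0.4, -0.9, 0.7]
grip_width: 0.0941
grip_force: 0.0
```

apply_moves:
  plan: [0, 0, 0, 0, 0, 0, 0, 0, 0, 0, 0, 0, 0, 0, 0, 0, 0, 0, 0, 0, 0, 0, 0, 0, 0, 0, 0, 0, 0, 0, 0, 0, 0, 0, 0, 0, 0, 0, 0, 0]
  hand: -1
  squeeze: 20

```text
time_s: 37.4
ee_pos: [0.5666, 0.3197, 0.035]
eef_rot: [3.141, -0.0, 1.569]
force: [0.4, 0.1, 0.4]
grip_width: 0.0533
grip_force: 20.0
```

apply_moves:
  plan: [0, 0, -10, 0, 0, 0, -20, 0, 0, 0, -25, 0, 0, 0, -25, 0, 0, 0, -25, 0, -10, -5, -25, 0, -20, -8, -20, 0, -30, -8, -15, 0, -30, -8, 0, 0, -30, -8, 0, 0, -30, -8, 0, 0, -30, -8, 0, 0, -30, -8, 0, 0, -30, -8, 0, 0, -30, -8, 0, 0, -30, -8, 0, 0, -30, -8, 0, 0, -20, -8, 0, 0, -10, -8, 0, 0, -8, -8, 0, 0]

```text
time_s: 39.4
ee_pos: [0.4482, -0.0485, 0.2003]
eef_rot: [3.141, -0.0, 1.568]
force: [0.1, 0.0, -0.9]
grip_width: 0.0537
grip_force: 20.0
```

apply_moves:
  plan: [0, 0, 0, 0, 0, 0, 0, 0, 0, 0, 0, 0]

```text
time_s: 39.7
ee_pos: [0.449, -0.0475, 0.2]
eef_rot: [3.141, -0.0, 1.57]
force: [0.0, 1.1, -1.8]
grip_width: 0.0537
grip_force: 20.0
```

```bash
python3 - <<'E'
from rack import *
c=cam("wrist","w13");o=monitor.get_obs();T=o["ee_pos"];print(T,o["eef_rot"][2],o["force"],o["grip_width"])
print("sockets",rings(c,(.4,.53,-.2,.2),.056))
print("tub lid",rings(c,(T[0]-.05,T[0]+.05,T[1]-.05,T[1]+.05),T[2]+.032))
E
```

```text
[ 0.44903497 -0.04751372  0.19994437] 1.5696610025942221 [-0.45759485  0.51440122 -1.30271908] 0.05351428270383912
sockets [(474.3, 115.0, 29.4, 56.3), (464.7, 52.4, 30.0, 56.2), (435.2, -43.7, 24.8, 56.3), (468.3, -47.4, 21.8, 56.2)]
tub lid [(447.2, -36.6, 39.0, 231.7)]
```

The lid sits where expected above the TCP and the target socket is below. Descending.

apply_moves:
  plan: [-1, 1, 0, 0, 0, 0, 15, 0, 0, 0, 25, 0, 0, 0, 25, 0, 0, 0, 20, 0, 0, 0, 15, 0, 0, 0, 10, 0, 0, 0, 7, 0, 0, 0, 5, 0, 0, 0, 4, 0, 0, 0, 3, 0, 0, 0, 3, 0, 0, 0, 2, 0, 0, 0, 1, 0, 0, 0, 0, 0]

```text
time_s: 41.25
ee_pos: [0.4506, -0.0492, 0.0654]
eef_rot: [3.139, 0.0, 1.569]
force: [5.5, 1.1, 0.8]
grip_width: 0.0537
grip_force: 20.0
```

apply_moves:
  plan: [0, 1, 0, 0, 0, 0, 1, 0, 0, 0, 0, 0, 0, 0, 0, 0]

```text
time_s: 41.65
ee_pos: [0.451, -0.0493, 0.0643]
eef_rot: [3.141, 0.0, 1.569]
force: [2.0, -1.5, 5.9]
grip_width: 0.0539
grip_force: 20.0
```

apply_moves:
  plan: [0, 0, 0, 0, 0, 0, 0, 0, 0, 0, 0, 0, 0, 0, 0, 0, 0, 0, 0, 0, 0, 0, 0, 0, 0, 0, -10, 0, 0, 0, -20, 0, 0, 0, -25, 0, 0, 0, -25, 0, 0, 0, -25, 0, 0, 0, -25, 0, 0, 0, -20, 0, 0, 0, 0, 0, 0, 0, 0, 0]
  hand: 0.9

```text
time_s: 43.15
ee_pos: [0.4506, -0.0491, 0.214]
eef_rot: [3.141, 0.0, 1.569]
force: [0.0, 0.5, -1.3]
grip_width: 0.0894
grip_force: 0.0
```

```bash
python3 - <<'E'
from tubs import *
c=cam("wrist","w14");o=monitor.get_obs();T=o["ee_pos"];print(T,o["eef_rot"][2],o["force"],o["grip_width"])
tubs(c,.095,(.4,.53,-.1,.2))
E
```

```text
[ 0.45041539 -0.04903161  0.21334195] 1.568771939554304 [ 0.10511404  0.08929051 -0.66436612] 0.08900183489786727
lid 449.0 -50.5 r 26.9 z 0.0962 white 0.93 hue 22.0 uv [279. 206.] 2851
```

Yellow is seated (lid flat at 96 mm). Back to look at the tubs again.

apply_moves:
  plan: [10, 0, -10, 0, 20, 4, -10, 0, 30, 6, -10, 0, 30, 6, -10, 0, 30, 6, -10, 0, 30, 6, -10, 0, 30, 6, -5, 0, 30, 6, 0, 0, 30, 6, 0, 0, 30, 6, 0, 0, 30, 6, 0, 0, 30, 6, 0, 0, 30, 6, 0, 0, 25, 3, 0, 0, 15, 0, 0, 0, 5, 0, 0, 0, 0, 0, 0, 0, 0, 0, 0, 0]
  hand: 1

```text
time_s: 45.0
ee_pos: [0.5246, 0.355, 0.2792]
eef_rot: [3.142, 0.0, 1.568]
force: [0.1, -0.2, 0.2]
grip_width: 0.094
grip_force: 0.0
```

```bash
python3 - <<'E'
from tubs import *
c=cam("wrist","w15");o=monitor.get_obs();T=o["ee_pos"];print(T,o["eef_rot"][2])
tubs(c)
E
```

```text
[0.52468651 0.35491048 0.27927601] 1.5679530240441455
lid 621.4 505.4 r 27.1 z 0.0627 white 0.85 hue 15.0 uv [373.  40.] 2155
lid 492.3 502.9 r 27.0 z 0.0628 white 0.0 hue 170.0 uv [249.  43.] 2171
lid 688.7 414.6 r 27.1 z 0.0625 white 0.0 hue 138.0 uv [428. 129.] 1759
lid 571.3 392.9 r 26.9 z 0.0667 white 0.95 hue 67.0 uv [322. 150.] 1850
lid 454.0 390.3 r 27.2 z 0.0668 white 0.94 hue 1.0 uv [217. 152.] 1854
lid 721.1 223.9 r 19.1 z 0.0699 white 0.0 hue 22.0 uv [438. 284.] 251
```

Green is unmoved at (571,393), so I'll grasp it.

apply_moves:
  plan: [13, 16, 0, 0, 13, 16, 0, 0, 12, 16, 0, 0, 0, 0, 20, 0, 0, 0, 25, 0, 0, 0, 25, 0, 0, 0, 25, 0, 0, 0, 25, 0, 0, 0, 25, 0, 0, 0, 25, 0, 0, 0, 25, 0, 0, 0, 20, 0, 0, 0, 14, 0, 0, 0, 10, 0, 0, 0, 5, 0, 0, 0, 0, 0, 0, 0, 0, 0]
  hand: 1

```text
time_s: 46.75
ee_pos: [0.5731, 0.3938, 0.0359]
eef_rot: [3.141, -0.001, 1.569]
force: [0.3, -0.4, 0.9]
grip_width: 0.0941
grip_force: 0.0
```

apply_moves:
  plan: [0, 0, 0, 0, 0, 0, 0, 0, 0, 0, 0, 0, 0, 0, 0, 0, 0, 0, 0, 0, 0, 0, 0, 0, 0, 0, 0, 0, 0, 0, 0, 0, 0, 0, 0, 0, 0, 0, 0, 0]
  hand: -1
  squeeze: 20

```text
time_s: 47.75
ee_pos: [0.5727, 0.3937, 0.035]
eef_rot: [3.141, -0.0, 1.569]
force: [0.1, -0.1, 0.9]
grip_width: 0.0539
grip_force: 20.0
```

apply_moves:
  plan: [0, 0, -10, 0, 0, 0, -20, 0, 0, 0, -25, 0, 0, 0, -25, 0, 0, 0, -25, 0, -10, -5, -25, 0, -20, -8, -20, 0, -30, -8, -15, 0, -30, -8, 0, 0, -30, -8, 0, 0, -30, -8, 0, 0, -30, -8, 0, 0, -30, -8, 0, 0, -30, -8, 0, 0, -30, -8, 0, 0, -30, -8, 0, 0, -20, -8, 0, 0, -12, -8, 0, 0, -8, -5, 0, 0, 0, 0, 0, 0]

```text
time_s: 49.75
ee_pos: [0.4657, 0.0536, 0.2003]
eef_rot: [3.141, -0.0, 1.568]
force: [0.5, 0.3, -1.3]
grip_width: 0.0537
grip_force: 20.0
```

apply_moves:
  plan: [0, 0, 0, 0, 0, 0, 0, 0, 0, 0, 0, 0]

```text
time_s: 50.05
ee_pos: [0.4661, 0.0544, 0.1998]
eef_rot: [-3.141, -0.0, 1.57]
force: [-0.5, 0.6, -0.6]
grip_width: 0.0539
grip_force: 20.0
```

apply_moves:
  plan: [-1, 1, 0, 0, 0, 0, 15, 0, 0, 0, 25, 0, 0, 0, 25, 0, 0, 0, 20, 0, 0, 0, 15, 0, 0, 0, 10, 0, 0, 0, 7, 0, 0, 0, 5, 0, 0, 0, 4, 0, 0, 0, 3, 0, 0, 0, 3, 0, 0, 0, 2, 0, 0, 0, 1, 0, 0, 0, 1, 0, 0, 0, 0, 0]

```text
time_s: 51.65
ee_pos: [0.4667, 0.0529, 0.0643]
eef_rot: [-3.141, -0.0, 1.569]
force: [-5.1, 0.3, 7.6]
grip_width: 0.0537
grip_force: 20.0
```

apply_moves:
  plan: [0, 0, 0, 0, 0, 0, 0, 0, 0, 0, 0, 0, 0, 0, 0, 0, 0, 0, 0, 0, 0, 0, 0, 0, 0, 0, -10, 0, 0, 0, -20, 0, 0, 0, -25, 0, 0, 0, -25, 0, 0, 0, -25, 0, 0, 0, -25, 0, 0, 0, -20, 0, 0, 0, 0, 0, 0, 0, 0, 0]
  hand: 0.9

```text
time_s: 53.15
ee_pos: [0.4668, 0.0528, 0.2138]
eef_rot: [3.141, 0.0, 1.569]
force: [-0.3, -0.3, -0.5]
grip_width: 0.0894
grip_force: 0.0
```

```bash
python3 - <<'E'
from tubs import *
c=cam("wrist","w16");o=monitor.get_obs();T=o["ee_pos"];print(T,o["eef_rot"][2],o["force"],o["grip_width"])
tubs(c,.095,(.4,.53,-.1,.2))
E
```

```text
[0.4665787  0.05284299 0.21318255] 1.5687695433472575 [-0.04501668  0.98769405 -0.28512175] 0.08927544281645379
lid 464.6 52.4 r 26.9 z 0.0962 white 0.94 hue 67.0 uv [278. 205.] 2860
lid 459.3 18.0 r 7.8 z 0.0974 white 0.0 hue 10.0 uv [273. 241.] 105
lid 449.2 -49.8 r 27.4 z 0.0959 white 0.93 hue 22.0 uv [262. 308.] 2277
```

Both tubs sit home with lids level at 96 mm. Now red.

apply_moves:
  plan: [10, 0, -10, 0, 20, 0, -10, 0, 30, 2, -10, 0, 30, 2, -10, 0, 30, 2, -10, 0, 30, 2, -10, 0, 30, 2, -5, 0, 30, 2, 0, 0, 30, 2, 0, 0, 30, 0, 0, 0, 20, 0, 0, 0, 10, 0, 0, 0, 0, 0, 0, 0, 0, 0, 0, 0]
  hand: 1

```text
time_s: 54.6
ee_pos: [0.4815, 0.3524, 0.2789]
eef_rot: [-3.141, 0.0, 1.569]
force: [0.8, 0.4, 0.0]
grip_width: 0.0938
grip_force: 0.0
```

```bash
python3 - <<'E'
from tubs import *
c=cam("wrist","w17");o=monitor.get_obs();T=o["ee_pos"];print(T,o["eef_rot"][2])
tubs(c)
E
```

```text
[0.48164655 0.35212649 0.2790122 ] 1.5681618625610356
lid 621.8 505.6 r 27.0 z 0.0626 white 0.84 hue 21.5 uv [415.  38.] 2093
lid 492.5 503.1 r 27.1 z 0.0628 white 0.0 hue 170.0 uv [291.  40.] 2152
lid 688.3 414.1 r 27.4 z 0.0625 white 0.0 hue 138.0 uv [467. 127.] 1752
lid 454.2 390.1 r 26.9 z 0.0668 white 0.94 hue 1.0 uv [256. 150.] 1859
lid 718.8 222.1 r 19.7 z 0.0695 white 0.0 hue 22.0 uv [470. 283.] 280
```

apply_moves:
  plan: [13, -9, 0, 0, 13, -9, 0, 0, 12, -8, 0, 0, 0, 0, 20, 0, 0, 0, 25, 0, 0, 0, 25, 0, 0, 0, 25, 0, 0, 0, 25, 0, 0, 0, 25, 0, 0, 0, 25, 0, 0, 0, 25, 0, 0, 0, 20, 0, 0, 0, 14, 0, 0, 0, 10, 0, 0, 0, 5, 0, 0, 0, 0, 0, 0, 0, 0, 0]
  hand: 1

```text
time_s: 56.35
ee_pos: [0.4559, 0.3912, 0.0357]
eef_rot: [3.141, -0.001, 1.569]
force: [-0.3, 0.8, 0.5]
grip_width: 0.0944
grip_force: 0.0
```

apply_moves:
  plan: [0, 0, 0, 0, 0, 0, 0, 0, 0, 0, 0, 0, 0, 0, 0, 0, 0, 0, 0, 0, 0, 0, 0, 0, 0, 0, 0, 0, 0, 0, 0, 0, 0, 0, 0, 0, 0, 0, 0, 0]
  hand: -1
  squeeze: 20

```text
time_s: 57.35
ee_pos: [0.4557, 0.3909, 0.035]
eef_rot: [3.142, -0.0, 1.569]
force: [0.2, 0.8, 0.7]
grip_width: 0.0538
grip_force: 20.0
```

apply_moves:
  plan: [0, 0, -10, 0, 0, 0, -20, 0, 0, 0, -25, 0, 0, 0, -25, 0, 0, 0, -25, 0, -10, 0, -25, 0, -20, 2, -20, 0, -30, 2, -15, 0, -30, 2, 0, 0, -30, 2, 0, 0, -30, 2, 0, 0, -30, 2, 0, 0, -30, 2, 0, 0, -30, 2, 0, 0, -20, 2, 0, 0, -10, 2, 0, 0, -5, 0, 0, 0, 0, 0, 0, 0, 0, 0, 0, 0]

```text
time_s: 59.25
ee_pos: [0.475, 0.1165, 0.2]
eef_rot: [-3.142, -0.0, 1.569]
force: [0.6, 0.2, -1.4]
grip_width: 0.0534
grip_force: 20.0
```

apply_moves:
  plan: [0, 0, 0, 0, 0, 0, 0, 0]

```text
time_s: 59.45
ee_pos: [0.475, 0.1164, 0.1999]
eef_rot: [-3.141, -0.0, 1.57]
force: [0.5, 0.4, -1.5]
grip_width: 0.0536
grip_force: 20.0
```

apply_moves:
  plan: [0, 1, 0, 0, 0, 0, 15, 0, 0, 0, 25, 0, 0, 0, 25, 0, 0, 0, 20, 0, 0, 0, 15, 0, 0, 0, 10, 0, 0, 0, 7, 0, 0, 0, 5, 0, 0, 0, 4, 0, 0, 0, 3, 0, 0, 0, 3, 0, 0, 0, 2, 0, 0, 0, 1, 0, 0, 0, 1, 0, 0, 0, 0, 0]

```text
time_s: 61.05
ee_pos: [0.4762, 0.1162, 0.0645]
eef_rot: [3.141, -0.001, 1.569]
force: [-2.2, 2.3, 6.1]
grip_width: 0.0534
grip_force: 20.0
```

apply_moves:
  plan: [0, 0, 0, 0, 0, 0, 0, 0, 0, 0, 0, 0, 0, 0, 0, 0, 0, 0, 0, 0, 0, 0, 0, 0, 0, 0, -10, 0, 0, 0, -20, 0, 0, 0, -25, 0, 0, 0, -25, 0, 0, 0, -25, 0, 0, 0, -25, 0, 0, 0, -20, 0, 20, 0, -10, 0, 0, 0, 0, 0, 0, 0, 0, 0]
  hand: 0.9

```text
time_s: 62.65
ee_pos: [0.476, 0.1358, 0.224]
eef_rot: [3.141, 0.0, 1.57]
force: [-0.4, 0.0, -0.6]
grip_width: 0.0892
grip_force: 0.0
```

```bash
python3 - <<'E'
from tubs import *
from clamp import clamp,barview
c=cam("wrist","w18");o=monitor.get_obs();T=o["ee_pos"];print(T,o["eef_rot"][2],o["force"],o["grip_width"])
tubs(c,.095,(.4,.53,-.1,.2));clamp(c)
S=cam("scene","scene2")
print("scene");tubs(S,.094,(.4,.53,-.1,.2))
im=cv2.imread("pics/scene2.png");cv2.imwrite("pics/crop3.png",cv2.resize(im[150:330,200:440],(800,600),interpolation=cv2.INTER_CUBIC))
E
```

```text
[0.47585137 0.13550615 0.22359228] 1.5691367773238203 [ 0.10210882 -0.5884315  -0.01958729] 0.08912711717076675
lid 474.0 115.4 r 27.0 z 0.0963 white 0.94 hue 1.0 uv [279. 223.] 2586
lid 464.4 53.4 r 27.0 z 0.0959 white 0.95 hue 66.5 uv [269. 284.] 2247
lid 458.8 19.1 r 7.6 z 0.0971 white 0.0 hue 10.0 uv [264. 316.] 129
lid 448.6 -54.2 r 26.5 z 0.0958 white 0.93 hue 22.0 uv [255. 383.] 804
roller [577.7 -30.5] [12.   8.8] z 0.1184 0.1257 bayx [119.4 129.5] uv [387. 378.] 80
pad [494.8  -5.6] [60.8  7. ] z 0.0174 0.0332 bayx [35.2 41.9] uv [297. 302.] 283
handle none
scene
lid 467.6 32.8 r 111.0 z 0.0945 white 0.88 hue 11.0 uv [316. 195.] 473
```

View pics/crop3.png

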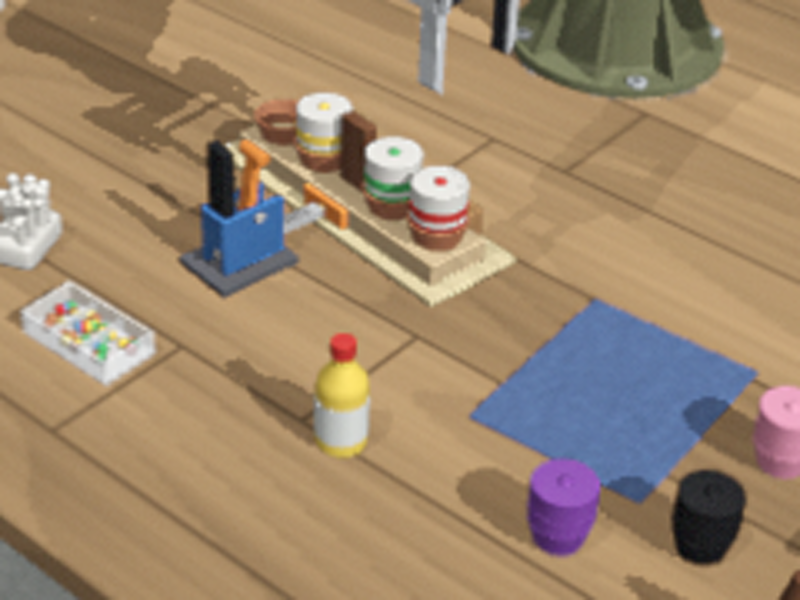

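The crop shows yellow (324,130), green (393,175) and red (440,205) upright in the clamped rack. The pad at (326,205) is on the rack, the mat is empty, and the bystanders are untouched. Handing in.

```bash
python3 -c "
from station import ctrl
print(ctrl.hand_in())"
```

```text
the job is handed in; nothing more can be done
None
```

The job is handed in: the rack is clamped against both stops with the pad spring pushed in about 7 mm, and the three tubs present (yellow, green, red) sit upright and home in their own sockets; coral, glue and bead box were not touched.

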